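Shim the hinged assembly plate level

ROBOT

A 7-joint arm with a two-finger parallel gripper is mounted at the origin on the work surface. World frame = base frame: x ahead of the robot, y to its left, z up, the work surface at z = 0. Lengths are in m, angles in rad, forces in N, time in s.
With the tool pointing down it reaches from about 0.4 to 0.85 m from the base axis. Payload 4.5 kg.
Tool frame: the origin (TCP) lies at the very end of the fingers, on their centre line; the grasp point (between the pads) lies 19 mm behind it; z points along the fingers, y is the line along which they close (so a half turn about z gives the same grasp; the last joint's range is limited). The gripper opens to 88 mm and grips with 3 to 60 N. Pads are 18 mm wide; open, the fingers measure 123 mm over their backs; the gripper's body (75 mm by 187 mm) begins 45 mm behind the grasp point.
Start: joints at [1.302, 0.689, -0.195, 1.565, 0.157, 0.902, -0.215], TCP at [0.186, -0.597, 0.239] pointing down, gripper open.
Joint ranges: [-3.01, 3.01], [-0.46, 2.08], [-1.47, 1.51], [0.13, 2.56], [-1, 4.14], [0.04, 2.09], [-2.66, 2.66]. Speed limits (rad/s): [2.57, 2.57, 3.14, 3.14, 3.14, 3.14, 3.14].

INTERFACE

Orientations are given as a unit quaternion [x, y, z, w].
In Python, from plant import r gives the robot as it stands. The module is installed in compiled form; this text tells all that it offers.
- The arm moves only by the tool step_arm, never from a script. Its argument "increments" is a list of rows, each a list of 2 entries, a list of its own where there are three numbers: the shift along the world's x, y, z in cm, then the turn, a rotation vector about the world's x, y, z in degrees. A call has exactly 10 rows; each row shifts and turns the commanded pose from where the row before left it; what a row does not reach is not made up. A row lasts 1/10 s, in which the tool goes at most 50 mm and 8.59 degrees, less where a joint would pass 70% of its speed; a pose out of reach is approached as far as the arm can. A call is refused whole if a number of a shift passes 5 or a number of a turn 8.59, either way. A call with a gripper value outside its range is refused whole. "fingers" is the opening, from 0 (shut) to 1 (fully open), set as the call begins (left out, the last holds). The fingers move at their own pace and stop on an object; "grip_force" is the grip in N (left out, the last holds). Time passes only in rows, so rows that do not move let the fingers close, or fill a call up. It gives the time, the measured TCP pose, the force, the opening and the grip force at its end, in the units of the state.
- r.get_state(): the state, without advancing time (a new reading comes with each control period).
- r.snapshot(name): name is "scene" or "top" or "wrist"; returns (picture, depth): 384x512x3 uint8, red, green, blue; 384x512 float32, m along the optical axis (not along the pixel's ray), 0 where there is no reading.
- r.calibration(name): a dict with "fov_y" (degrees; the focal length in pixels is half the picture's height over the tangent of half this angle, whatever the lens; pixels are square), "cx", "cy" (the principal point, pixels), "k1" (the pictures are not rectified: a ray, as slopes to the right and down, at radius r is drawn at 1 + k1 r^2 times it, then the intrinsics apply), "R" (3x3) and "t" (3): a world point X has camera coordinates R X + t. Camera axes: x right, y down, z forward; pixel columns grow to the right and rows downward; lengths in m; the calibration is good to about 2 mm. A picture is of the moment at which its call begins: read the wrist's pose just before it. calibration takes no time and is no camera call; for the wrist camera it gives the pose at the moment of the call.
- r.finish_job(): hands the job in; it is judged then, once.
The state is a dict: "clock": time; "q": joint angles; "qd": joint speeds; "joint_torque": joint torques, N m; "tool_pos": TCP position; "eef_rot": TCP orientation; "contact_force": force on the tool from outside, world axes, zero at the start; "moment": the same for the moment, N m; "opening": opening from 0.0 (shut) to 1.0 (fully open); "finger_force": force on a finger pad.
Only numpy, scipy, OpenCV 4.12 (cv2) and the standard library are available. Lean on these libraries where they do the work, as an engineer would, in place of code of your own. Each camera call takes 0.05 s, during which the arm holds its last target. There are 200 camera calls.

TASK

The hinged assembly plate hangs low at its ball foot. Take the tapered wooden wedge by its heel, lay it flat on the bench in front of the foot and push it in under the foot, tip first, until the bubble of the level on the plate rests centred between its two lines, then let go so that the wedge alone carries the plate. Be gentle: do not jam the wedge by driving it hard against the plate's stop, keep the robot's hand off the plate, and leave the other things lying where they are.

Things in the scene. Friction and masses are not known exactly. Their poses are not given: they have to be found in the camera images.
- wedge_heel (a point): Centre of the heel of the loose wooden wedge (0.11 kg, lying flat on the bench): an upright block 30 mm long (x), 36 mm wide (y), 45 mm high, this point half-way up, 22.5 mm above the flat underside. +x points along the wedge from heel to tip, z up. Grip the heel across its width. The taper is in front of it
- wedge_tip (a point): Middle of the wedge's thin edge, 150 mm in front of the heel's centre, 1 mm above the underside. The taper is 36 mm wide; its top falls from 17 mm height at the heel's face (15 mm in front of the heel's centre) to 2 mm here, 1 in 9
- foot_tip (a point): Lowest point of the ball-ended steel foot (24 mm ball) under one corner of the hinged aluminium plate. +x points from the foot towards the hinge, 260 mm away: push the wedge along it, tip first, centred to 10 mm. It starts about 4 to 8 mm clear of the bench and must rise about 4.2 mm, some 37 mm of wedge travel from first contact. It bears on the wedge with 5 to 12 N
- stud_top (a point): Top of the foot's stud, straight above the foot, about 65 mm over the bench. The stud is in a lug that reaches 15 mm beyond the foot towards the wedge, top 53 mm high; the plate's edge is 35 mm behind the foot, its top 65 mm, things on it up to 99 mm high. A hard stop holds the plate when the foot is 3 mm above level (28 mm of wedge travel too far): pushing on jams the wedge
- vial_centre (a point): Centre of the bubble vial of the long dark steel level fixed on the plate: level 200 x 34 mm, in its top a slot 104 mm long with a green ground and two black lines across it, 29 mm apart (carried on in white over the level's rims). +x runs along the vial towards the hinge (same direction as foot_tip's x)
- bubble_centre (a point): Centre of the white bubble (26 x 12 mm) in the vial. Its offset from vial_centre along x is the reading: +37 mm (near the vial's hinge end) at the start, falling as the foot rises, 0 when level, negative when the foot is too high; about 1 mm of bubble per mm of wedge travel
- packer: flat rectangular wooden packer, 120 x 36 x 14 mm, no taper and no heel; a bystander. Origin under its centre
- tape: black roll of tape lying flat, 96 mm across, 19 mm high; a bystander. Origin under its centre
- driver: screwdriver with an orange handle; a bystander
- cutters: side cutters with two blue grips, 180 mm long, lying flat; a bystander
- heatgun: orange and black heat gun lying on its side, 75 mm high; a bystander
- connector: metal connector shell, 55 x 40 x 26 mm; a bystander. Origin under its centre

How it is judged:
By the outcome, as a careful person would: the job done as asked, in the order asked, and still so for the second after the job is handed in, with the robot touching nothing.
It also fails if it takes over 54 s, if anything falls off the work surface, if the arm or the gripper's body presses on something with over 40 N, if the wrist force passes 120 N, or if a joint passes its speed limit or range.

## Working session

There is one attempt and no reset: what is moved stays moved. The work goes in short steps, Python scripts to look and compute and a tool call to move; the robot and the scene stay as the last step left them, time stands still between calls to the robot, and variables do not carry over. Pictures are saved under pics/ and viewed, at most 13 in all, crops included, and the job is handed in when it is done.

Besides the shell and the picture viewer there is one more tool, called after ">>>" as name([rows], argument=value, ...), one row to a line, values as JSON. step_arm: Moves the arm, as the interface text tells. Its arguments: {"type":"object","properties":{"increments":{"type":"array","items":{"type":"array"}},"fingers":{"type":"number"},"grip_force":{"type":"number"}},"required":["increments"]}

```bash
mkdir -p pics; cat > h.py <<'E'
import numpy as np, cv2
from plant import r
def snap(n,fn=None):
    c=r.calibration(n); im,d=r.snapshot(n)
    if fn: cv2.imwrite('pics/'+fn,im[:,:,::-1])
    return im,d,c
def ray(c,uv):
    f=192/np.tan(np.radians(c['fov_y'])/2)
    K=np.array([[f,0,c['cx']],[0,f,c['cy']],[0,0,1.]])
    p=cv2.undistortPoints(np.array(uv,float).reshape(-1,1,2),K,np.array([c['k1'],0,0,0.]))[:,0]
    return p
def onplane(c,uv,z):
    p=ray(c,uv); R=np.array(c['R']);t=np.array(c['t'])
    d=np.c_[p,np.ones(len(p))]@R; o=-R.T@t
    s=(z-o[2])/d[:,2]; return o+d*s[:,None]
def cloud(c,d):
    h,w=d.shape; v,u=np.mgrid[:h,:w]
    p=ray(c,np.c_[u.ravel(),v.ravel()]); X=np.c_[p,np.ones(len(p))]*d.ravel()[:,None]
    return ((X-np.array(c['t']))@np.array(c['R'])).reshape(h,w,3)
E
python3 - <<'E'
from h import *
for n in('top','scene'):
    im,d,c=snap(n,n+'0.png'); print(n,c, (d>0).mean())
    np.savez('/tmp/'+n,im=im,d=d)
s=r.get_state();print(s['clock'],s['tool_pos'],s['eef_rot'],s['contact_force'],s['opening'])
E
```

```text
top {'fov_y': 48.6190779058121, 'cx': 254.69555901385675, 'cy': 193.3897991465998, 'k1': -0.08493300658038608, 'R': array([[-8.85434501e-04, -9.99869794e-01,  1.61124193e-02],
       [-9.90022795e-01, -1.39382748e-03, -1.40900401e-01],
       [ 1.40904513e-01, -1.60764205e-02, -9.89892654e-01]]), 't': array([-0.139487  ,  0.53822356,  1.07140963])} 0.9960174560546875
scene {'fov_y': 44.38767396232286, 'cx': 252.77234579631647, 'cy': 189.60120823819727, 'k1': 0.012250116912240872, 'R': array([[-0.46531676,  0.88488657, -0.02135592],
       [ 0.50893554,  0.24772741, -0.82438811],
       [-0.72419951, -0.39447039, -0.56562194]]), 't': array([ 0.34166345, -0.16095576,  1.6742515 ])} 0.9897410074869791
0.1 [ 0.18614774 -0.59605213  0.23800857] [ 9.88552649e-01  1.50874087e-01 -2.01549224e-04 -7.93303219e-04] [ 0.87529892 -0.33101762  0.21825908] 1.0009585785749504
```

View pics/top0.png

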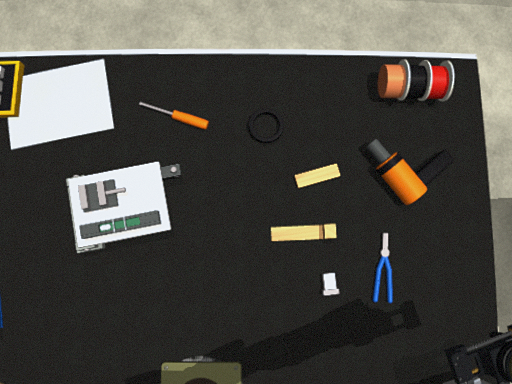

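View pics/scene0.png

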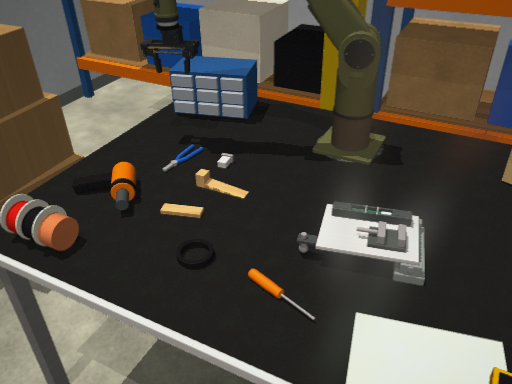

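The top view shows the wedge with its tip at (271,233) and heel at (330,231), and the packer at (318,176). The foot's lug is at (172,170), and the level runs along (80..160, 230..215) with the bubble at about (106,227). The hinge is on the left of the picture, so the push goes left.

```bash
cat > m.py <<'E'
from h import *
def load(n):
    z=np.load('/tmp/%s.npz'%n); return z['im'],z['d'],r.calibration(n)
E
python3 - <<'E'
from m import *
im,d,c=load('top'); P=cloud(c,d)
print('bench z',np.median(P[300:330,100:200,2]))
hsv=cv2.cvtColor(im,cv2.COLOR_RGB2HSV)
m=((hsv[...,0]>12)&(hsv[...,0]<32)&(hsv[...,1]>70)&(hsv[...,2]>120)).astype(np.uint8)
m[:,:250]=0;m[:,345:]=0;m[:160]=0;m[255:]=0
n,l,s,ce=cv2.connectedComponentsWithStats(m)
for i in range(1,n):
    if s[i,4]<40: continue
    X=P[l==i]; print(s[i],ce[i],'z pct',np.percentile(X[:,2],[5,50,95]))
    if ce[i][1]>200:
        top=X[X[:,2]>.037]; lo=X[(X[:,2]<.02)]
        rc=cv2.minAreaRect((top[:,:2]*1000).astype(np.float32)); print('heel top',rc,len(top))
        rc=cv2.minAreaRect((lo[:,:2]*1000).astype(np.float32)); print('taper',rc,cv2.boxPoints(rc))
# lug/plate region
a=cv2.resize(im[140:260,55:195],None,fx=5,fy=5,interpolation=cv2.INTER_CUBIC)
cv2.imwrite('pics/plate.png',a[:,:,::-1])
print('lug cloud');
for v in range(160,182,2): print(v,[tuple((P[v,u]*1000).round().astype(int)) for u in range(162,184,3)])
E
```

```text
bench z 0.00021490602326683887
[295 164  45  24 591] [317.10152284 175.17428088] z pct [0.01030338 0.01430477 0.01797661]
[271 225  52  16 742] [296.40566038 232.5458221 ] z pct [0.00125276 0.00968941 0.017405  ]
heel top ((381.7636413574219, -121.49421691894531), (0.0, 0.0), 0.0) 2
taper ((438.0534362792969, -250.52737426757812), (38.382686614990234, 136.0059814453125), 2.1915652751922607) [[ 416.27563 -183.30801]
 [ 421.47662 -319.2145 ]
 [ 459.83124 -317.74673]
 [ 454.63025 -181.84024]]
[324 224  13  15 167] [329.78443114 230.58682635] z pct [0.04157474 0.04509461 0.04880768]
heel top ((421.5705261230469, -233.91119384765625), (37.146644592285156, 235.60305786132812), 10.539206504821777) 162
taper ((445.8605041503906, -343.35675048828125), (44.849178314208984, 3.735018014907837), 43.54478454589844) [[ 428.3198  -357.4519 ]
 [ 430.8929  -360.15918]
 [ 463.4012  -329.2616 ]
 [ 460.8281  -326.55432]]
lug cloud
160 [(np.int64(637), np.int64(115), np.int64(-4)), (np.int64(635), np.int64(105), np.int64(3)), (np.int64(635), np.int64(97), np.int64(2)), (np.int64(636), np.int64(89), np.int
[... 3124 characters left out ...]
nt64(102), np.int64(50)), (np.int64(586), np.int64(104), np.int64(1)), (np.int64(587), np.int64(97), np.int64(-6)), (np.int64(586), np.int64(88), np.int64(1)), (np.int64(586), np.int64(79), np.int64(1)), (np.int64(586), np.int64(72), np.int64(-2)), (np.int64(586), np.int64(63), np.int64(-1)), (np.int64(586), np.int64(55), np.int64(0))]
180 [(np.int64(571), np.int64(101), np.int64(56)), (np.int64(580), np.int64(104), np.int64(1)), (np.int64(580), np.int64(96), np.int64(0)), (np.int64(581), np.int64(88), np.int64(-3)), (np.int64(581), np.int64(80), np.int64(-2)), (np.int64(580), np.int64(70), np.int64(5)), (np.int64(580), np.int64(62), np.int64(4)), (np.int64(581), np.int64(55), np.int64(-3))]
```

View pics/plate.png

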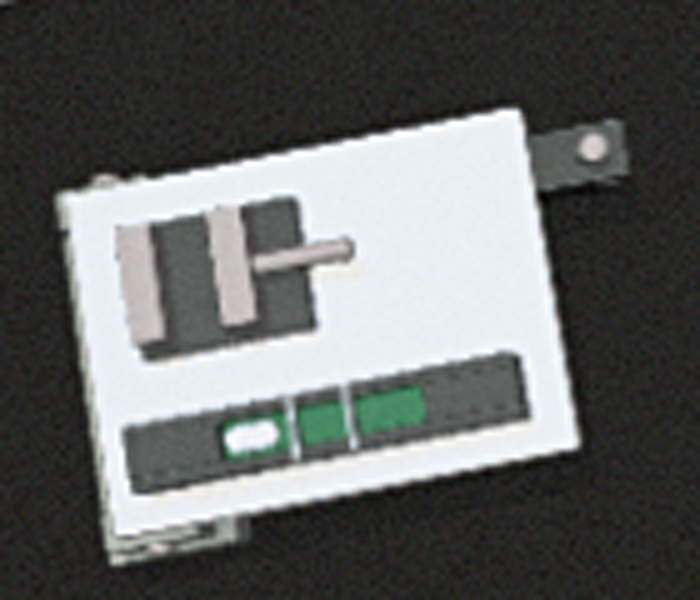

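The crop shows the stud top at about (173.3,169.0) in the full picture. The bubble lies left of the two white lines, at the hinge end. The plate is turned by about 8 to 10 degrees.

```bash
python3 - <<'E'
from m import *
im,d,c=load('top'); P=cloud(c,d)
hsv=cv2.cvtColor(im,cv2.COLOR_RGB2HSV)
def rect(uv,z):
    X=onplane(c,uv,z)[:,:2]*1000; return X
# plate white
m=((hsv[...,1]<40)&(hsv[...,2]>170)).astype(np.uint8); m[:155]=0;m[255:]=0;m[:,:60]=0;m[:,180:]=0
cs=max(cv2.findContours(m,0,1)[0],key=cv2.contourArea)
rc=cv2.minAreaRect(rect(cs[:,0],.065).astype(np.float32)); b=cv2.boxPoints(rc);print('plate',rc,b.round(1).tolist())
# level green
g=((hsv[...,0]>50)&(hsv[...,0]<85)&(hsv[...,1]>80)).astype(np.uint8); g[:200]=0;g[250:]=0;g[:,:60]=0;g[:,170:]=0
# depth level box
L=(P[...,2]>.077)&(P[...,2]<.105); L[:,:60]=0;L[:208]=0;L[250:]=0;L[:,175:]=0
v,u=np.nonzero(L); X=rect(np.c_[u,v],.085).astype(np.float32); print('level z',np.percentile(P[L][:,2],[10,50,90]),cv2.minAreaRect(X))
dk=((hsv[...,2]<110)).astype(np.uint8)
print('stud',onplane(c,[[173.3,169.0]],.065))
# wedge
w=((hsv[...,0]>10)&(hsv[...,0]<32)&(hsv[...,1]>60)&(hsv[...,2]>100)).astype(np.uint8)
w[:,:262]=0;w[:,345:]=0;w[:215]=0;w[250:]=0
h=(w>0)&(P[...,2]>.035); v,u=np.nonzero(h); X=rect(np.c_[u,v],.045).astype(np.float32)
print('heel top',cv2.minAreaRect(X),X.mean(0),np.ptp(X,0),len(X))
t=(w>0)&(P[...,2]<.022); v,u=np.nonzero(t)
Y=P[t][:,:2]*1000; print('taper mean',Y.mean(0))
for col in range(272,324,6):
    vv=np.nonzero(t[:,col])[0]; 
    if len(vv): print(col,vv.min(),vv.max(),(P[vv.min():vv.max()+1,col].mean(0)*1000).round(1), len(vv))
b_=cv2.findContours(t.astype(np.uint8),0,1)[0]
k=max(b_,key=cv2.contourArea)
A=P[...,:2]*1000
# centreline fit
cl=[A[np.nonzero(t[:,col])[0],col].mean(0) for col in range(274,320)]
vx=cv2.fitLine(np.array(cl,np.float32),2,0,.01,.01).ravel(); print('axis',vx,np.degrees(np.arctan2(vx[1],vx[0])))
a=cv2.resize(im[210:255,255:350],None,fx=7,fy=7,interpolation=cv2.INTER_CUBIC)
cv2.imwrite('pics/wedge.png',a[:,:,::-1])
E
```

```text
plate ((505.7544250488281, 210.63632202148438), (194.4712677001953, 244.20144653320312), 11.108175277709961) [[386.79998779296875, 311.70001220703125], [433.8999938964844, 72.0999984741211], [624.7000122070312, 109.5999984741211], [577.5999755859375, 349.20001220703125]]
level z [0.07957064 0.08435864 0.08764872] ((472.8421630859375, 201.8722686767578), (75.13192749023438, 202.7285919189453), 10.004827499389648)
stud [[0.59769949 0.07051917 0.065     ]]
heel top ((437.3111572265625, -284.3808288574219), (36.30597686767578, 127.57752990722656), 3.0189101696014404) [ 440.29272 -332.05988] [ 36.12509 129.12703] 169
taper mean [ 437.76039059 -252.33933266]
272 227 240 [ 435.5 -186.1    1.9] 14
278 227 240 [ 435.3 -201.9    5.2] 14
284 226 240 [ 436.6 -217.9    5.6] 15
290 226 240 [ 436.5 -233.8    6.5] 15
296 226 239 [ 437.7 -249.4   10.2] 14
302 226 239 [ 437.6 -265.2   11.7] 14
308 225 239 [ 438.8 -281.1   12.5] 15
314 225 239 [ 438.8 -297.1   12.6] 15
320 225 238 [ 434.6 -298.8   97. ] 13
axis [ 3.6497071e-02 -9.9933374e-01  4.3752164e+02 -2.5080379e+02] -87.9084
```

View pics/wedge.png

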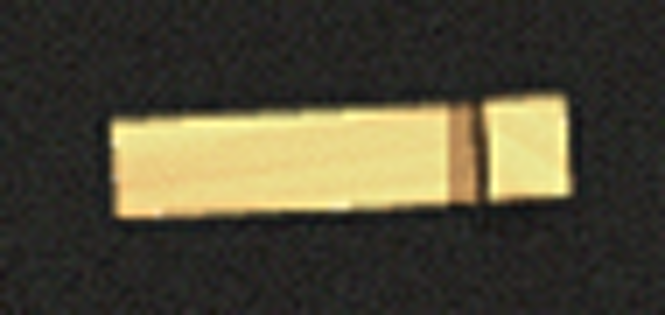

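The crop shows the heel's top with corners at crop (485,100), (568,93), (573,197) and (490,203). The tip edge runs from (110,118) to (117,217). Next I'll compute the poses.

```bash
python3 - <<'E'
from m import *
im,d,c=load('top')
q=lambda a,o,s: np.array(o)+(np.array(a)+.5)/s-.5
h=onplane(c,q([[485,100],[568,93],[573,197],[490,203]],[255,210],7),.045)*1000
t=onplane(c,q([[110,118],[117,217]],[255,210],7),.002)*1000
H=h.mean(0);T=t.mean(0);print(h.round(1).tolist(),'H',H,'T',T,np.linalg.norm((T-H)[:2]),np.degrees(np.arctan2(*(T-H)[1::-1])))
pl=q([[62,192],[522,108],[580,448],[113,535]],[55,140],5)
w=np.array([onplane(c,[p],z)[0] for p,z in zip(pl,[.0645,.061,.061,.0645])])*1000
ang=lambda a,b:np.degrees(np.arctan2(*(b-a)[1::-1]))
print(w.round(1).tolist(),'long',ang(w[1],w[0]),ang(w[2],w[3]),'short',ang(w[2],w[1])+90, [np.linalg.norm((w[i]-w[i-1])[:2]) for i in range(4)])
lv=q([[125,430],[517,352],[530,418],[133,493]],[55,140],5)
L=onplane(c,lv,.083)*1000;print(L.round(1).tolist(),ang(L[1],L[0]),ang(L[2],L[3]),np.linalg.norm(L[0]-L[1]))
print('bub',onplane(c,q([[252,438],[292,429],[350,416]],[55,140],5),.083)*1000)
# scene view check of stud, wedge heel top via depth cloud
im,d,c=load('scene');P=cloud(c,d)*1000
for (u,v) in [(303,235),(305,237),(203,174),(203,176)]: print((u,v),P[v,u].round(0))
a=cv2.resize(im[160:290,190:340],None,fx=5,fy=5,interpolation=cv2.INTER_CUBIC)[:600]
cv2.imwrite('pics/sc.png',a[:,:,::-1])
E
```

```text
[[458.1, -318.1, 45.0], [460.6, -349.1, 45.0], [422.2, -350.0, 45.0], [420.1, -319.2, 45.0]] H [ 440.27220279 -334.1059196    45.        ] T [ 435.49654455 -182.81795702    2.        ] 151.36331963427818 91.80803697808057
[[574.3, 347.7, 64.5], [619.1, 109.0, 61.0], [443.2, 74.1, 61.0], [397.9, 310.8, 64.5]] long 100.63673163771446 100.84610288425705 short 101.23227495412 [np.float64(180.19387563167493), np.float64(242.82377730608667), np.float64(179.2854330470078), np.float64(241.017880250783)]
[[450.0, 299.9, 83.0], [489.8, 102.9, 83.0], [456.8, 95.4, 83.0], [418.5, 294.2, 83.0]] 101.43350440076631 100.90212216262715 200.96003022812064
bub [[446.30701777 234.93541103  83.        ]
 [450.89457954 214.86773115  83.        ]
 [457.50745539 185.83026953  83.        ]]
(303, 235) [605.  75.  64.]
(305, 237) [602.  79.  57.]
(203, 174) [ 453. -319.   47.]
(203, 176) [ 456. -318.   41.]
```

View pics/sc.png

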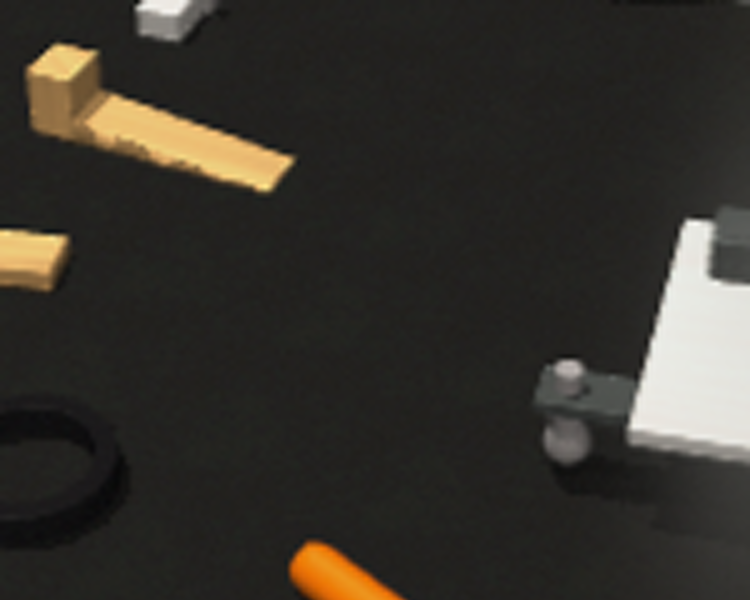

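Tip, heel, stud and plate dimensions are consistent: wedge length is 151 mm against 150 given, and the level is 201 mm. The wedge's yaw is 91.8°, the push direction is 101°, and the foot is at about (598, 70.5) mm. Moving over the heel now.

>>> step_arm([
  [[2.54,2.62,-1.0],[0,0,7.44]],
  [[2.54,2.62,-1.0],[0,0,7.44]],
  [[2.54,2.62,-1.0],[0,0,7.44]],
  [[2.54,2.62,-1.0],[0,0,7.44]],
  [[2.54,2.62,-1.0],[0,0,7.44]],
  [[2.54,2.62,-1.0],[0,0,7.44]],
  [[2.54,2.62,-1.0],[0,0,7.44]],
  [[2.54,2.62,-1.0],[0,0,7.44]],
  [[2.54,2.62,-1.0],[0,0,7.44]],
  [[2.54,2.62,-1.0],[0,0,7.44]],
], fingers=1)

```text
clock: 1.1
tool_pos: [0.441, -0.3335, 0.1381]
eef_rot: [0.694, 0.72, -0.0, -0.0]
contact_force: [-0.2, 0.4, 1.6]
opening: 1.004
finger_force: 0.0
```

```bash
cat > st.py <<'E'
from h import *
from scipy.spatial.transform import Rotation as Ro
def st():
    s=r.get_state(); M=Ro.from_quat(s['eef_rot']).as_matrix()
    print('t',round(s['clock'],2),'p',(np.array(s['tool_pos'])*1000).round(1),'yaw_y',np.degrees(np.arctan2(M[1,1],M[0,1])).round(2),'zax',M[:,2].round(3),'F',np.array(s['contact_force']).round(1),'open',round(s['opening'],3),'ff',np.round(s['finger_force'],1))
st() if __name__=='__main__' else 0
E
python3 st.py
```

```text
t 1.1 p [ 441.  -333.5  138.1] yaw_y 2.04 zax [-0.  0. -1.] F [-0.2  0.4  1.6] open 1.004 ff 0.0
```

>>> step_arm([
  [[0,0,-2.0],[0,0,0]],
  [[0,0,-2.0],[0,0,0]],
  [[0,0,-2.0],[0,0,0]],
  [[0,0,-2.0],[0,0,0]],
  [[0,0,-1.8],[0,0,0]],
  [[0,0,-1.4],[0,0,0]],
  [[0,0,-0.9],[0,0,0]],
  [[0,0,-0.6],[0,0,0]],
  [[0,0,0],[0,0,0]],
  [[0,0,0],[0,0,0]],
])

```text
clock: 2.1
tool_pos: [0.4407, -0.3348, 0.0122]
eef_rot: [0.696, 0.718, 0.0, 0.0]
contact_force: [0.3, 0.2, 0.2]
opening: 1.002
finger_force: 0.0
```

>>> step_arm([
  [[0,0,0],[0,0,0]],
  [[0,0,0],[0,0,0]],
  [[0,0,0],[0,0,0]],
  [[0,0,0],[0,0,0]],
  [[0,0,0],[0,0,0]],
  [[0,0,0],[0,0,0]],
  [[0,0,0],[0,0,0]],
  [[0,0,0],[0,0,0]],
  [[0,0,0],[0,0,0]],
  [[0,0,0],[0,0,0]],
], fingers=0, grip_force=30)

```text
clock: 3.1
tool_pos: [0.4403, -0.3346, 0.0117]
eef_rot: [0.696, 0.718, -0.0, -0.0]
contact_force: [0.0, 0.6, 0.8]
opening: 0.407
finger_force: 29.9
```

```bash
python3 st.py
```

```text
t 3.1 p [ 440.3 -334.6   11.7] yaw_y 1.75 zax [-0. -0. -1.] F [0.  0.6 0.8] open 0.407 ff 29.9
```

>>> step_arm([
  [[0,0,1.25],[0,0,0]],
  [[0,0,1.25],[0,0,0]],
  [[0,0,1.25],[0,0,0]],
  [[0,0,1.25],[0,0,0]],
  [[1.62,1.82,0],[0,0,0.77]],
  [[1.62,1.82,0],[0,0,0.77]],
  [[1.62,1.82,0],[0,0,0.77]],
  [[1.62,1.82,0],[0,0,0.77]],
  [[1.62,1.82,0],[0,0,0.77]],
  [[1.62,1.82,0],[0,0,0.77]],
])

```text
clock: 4.1
tool_pos: [0.5383, -0.2247, 0.0628]
eef_rot: [0.667, 0.745, 0.0, 0.0]
contact_force: [0.0, 0.6, -1.5]
opening: 0.406
finger_force: 29.9
```

>>> step_arm([
  [[1.62,1.82,0],[0,0,0.77]],
  [[1.62,1.82,0],[0,0,0.77]],
  [[1.62,1.82,0],[0,0,0.77]],
  [[1.62,1.82,0],[0,0,0.77]],
  [[1.62,1.82,0],[0,0,0.77]],
  [[1.62,1.82,0],[0,0,0.77]],
  [[0,0,-1.2],[0,0,0]],
  [[0,0,-1.2],[0,0,0]],
  [[0,0,0],[0,0,0]],
  [[0,0,0],[0,0,0]],
])

```text
clock: 5.1
tool_pos: [0.6334, -0.1179, 0.0371]
eef_rot: [0.637, 0.771, -0.001, -0.001]
contact_force: [-0.0, -0.2, -1.2]
opening: 0.404
finger_force: 29.9
```

```bash
python3 - <<'E'
from st import *
st()
im,d,c=snap('top','top1.png')
E
```

```text
t 5.1 p [ 633.4 -117.9   37.1] yaw_y 10.89 zax [-0.002 -0.001 -1.   ] F [-0.  -0.2 -1.2] open 0.404 ff 29.9
```

View pics/top1.png

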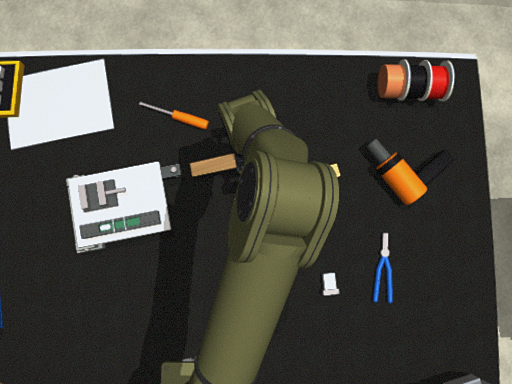

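The held wedge shows at (191..236, 164) in line with the lug at (172,170), and the level stays visible. Next I'll lower it to the bench.

>>> step_arm([
  [[0,0,-0.7],[0,0,0]],
  [[0,0,-0.6],[0,0,0]],
  [[0,0,-0.4],[0,0,0]],
  [[0,0,-0.3],[0,0,0]],
  [[0,0,-0.2],[0,0,0]],
  [[0,0,-0.1],[0,0,0]],
  [[0,0,-0.1],[0,0,0]],
  [[0,0,-0.1],[0,0,0]],
  [[0,0,-0.05],[0,0,0]],
  [[0,0,0],[0,0,0]],
])

```text
clock: 6.15
tool_pos: [0.6348, -0.1162, 0.0122]
eef_rot: [0.636, 0.772, 0.0, 0.0]
contact_force: [-0.2, -0.3, -1.5]
opening: 0.402
finger_force: 29.9
```

```bash
cat > wl.py <<'E'
from st import *
st()
im,d,c=snap('top'); P=cloud(c,d)*1000
hsv=cv2.cvtColor(im,cv2.COLOR_RGB2HSV)
w=(hsv[...,0]>5)&(hsv[...,0]<32)&(hsv[...,1]>70)&(hsv[...,2]>60)
w[:,:180]=0;w[:,240:]=0;w[:145]=0;w[185:]=0
u0,u1=np.nonzero(w.sum(0)>6)[0][[0,-1]]
uv=np.array([[u,np.nonzero(w[:,u])[0].mean()] for u in range(u0+3,u1-3)])
X=np.array([onplane(c,[p],.002+.015*(p[0]-u0)/52)[0] for p in uv])[:,:2]*1000
f=cv2.fitLine(X.astype(np.float32),2,0,.01,.01).ravel(); f[:2]*=np.sign(f[1])
T=onplane(c,[[u0-.5,np.nonzero(w[:,u0+1])[0].mean()]],.002)[0]*1000
foot=np.array([597.7,70.5]); 
print('u',u0,u1,'axis deg',np.degrees(np.arctan2(f[1],f[0])),'tip',T.round(1),'lateral of foot',(np.cross(f[:2],foot-f[2:])).round(1),'tip dist to foot',(f[:2]@(foot-T[:2])).round(1))
E
python3 wl.py
python3 - <<'E'
import sys;sys.path.insert(0,'.')
from m import *
im,d,c=load('scene')
print('stud scene',onplane(c,[[303.4,233.6]],.065)*1000)
im,d,c=load('top')
E
```

```text
t 6.15 p [ 634.8 -116.2   12.2] yaw_y 10.99 zax [ 0. -0. -1.] F [-0.2 -0.3 -1.5] open 0.402 ff 29.9
u 191 235 axis deg 101.050514 tip [606.2  34.7   2. ] lateral of foot 0.7 tip dist to foot 36.7
stud scene [[600.94565248  74.03998848  65.        ]]wl.py:13: DeprecationWarning: Arrays of 2-dimensional vectors are deprecated. Use arrays of 3-dimensional vectors instead. (deprecated in NumPy 2.0)
  print('u',u0,u1,'axis deg',np.degrees(np.arctan2(f[1],f[0])),'tip',T.round(1),'lateral of foot',(np.cross(f[:2],foot-f[2:])).round(1),'tip dist to foot',(f[:2]@(foot-T[:2])).round(1))
```

>>> step_arm([
  [[0,0,-0.05],[0,0,0]],
  [[0,0,-0.03],[0,0,0]],
  [[-0.12,0.61,0],[0,0,0]],
  [[-0.12,0.61,0],[0,0,0]],
  [[-0.12,0.61,0],[0,0,0]],
  [[-0.12,0.61,0],[0,0,0]],
  [[-0.12,0.61,0],[0,0,0]],
  [[-0.12,0.61,0],[0,0,0]],
  [[-0.12,0.61,0],[0,0,0]],
  [[-0.12,0.61,0],[0,0,0]],
])

```text
clock: 7.2
tool_pos: [0.6254, -0.0674, 0.0118]
eef_rot: [0.636, 0.771, -0.0, 0.001]
contact_force: [0.8, -2.8, 4.6]
opening: 0.407
finger_force: 29.9
```

```bash
cat > lv.py <<'E'
from st import *
def level(fn=None):
    im,d,c=snap('top'); hsv=cv2.cvtColor(im,cv2.COLOR_RGB2HSV).astype(int)
    a=cv2.resize(im[205:245,70:170],None,fx=8,fy=8,interpolation=cv2.INTER_CUBIC)
    if fn: cv2.imwrite('pics/'+fn,a[:,:,::-1])
    # sample along the vial axis: known from hinge end to foot end of the level, world mm (z=83)
    A=np.array([434.2,297.0]); B=np.array([473.3,99.2]); u=(B-A)/np.linalg.norm(B-A); nrm=np.array([-u[1],u[0]])
    s=np.arange(40,165,.5); R=np.array(c['R']);t=np.array(c['t']); f=192/np.tan(np.radians(c['fov_y'])/2)
    K=np.array([[f,0,c['cx']],[0,f,c['cy']],[0,0,1.]])
    def line(off):
        W=np.c_[A+u*s[:,None]+nrm*off,np.full(len(s),83.)]/1000
        p=cv2.projectPoints(W,cv2.Rodrigues(R)[0],t,K,np.array([c['k1'],0,0,0.]))[0][:,0].astype(np.float32)
        return cv2.remap(im,p[:,0].copy(),p[:,1].copy(),1)[:,0].astype(float)
    mid=np.mean([line(o) for o in(-2,0,2)],0); rim=np.mean([np.mean([line(o) for o in(q-1,q,q+1)],0) for q in(-14,14)],0)
    def cen(x,th):
        w=np.clip(x-th,0,None); return w
    red=mid[:,0]; bw=np.clip(red-130,0,None); bub=(bw*s).sum()/bw.sum()
    rb=rim.mean(1); w=np.clip(rb-(np.median(rb)+25),0,None)
    sp=(w*s).sum()/w.sum(); l1=(w*s)[s<sp].sum()/w[s<sp].sum(); l2=(w*s)[s>=sp].sum()/w[s>=sp].sum()
    print('bub',bub.round(1),'len',(bw>20).sum()*.5,'lines',l1.round(1),l2.round(1),'READING',((l1+l2)/2-bub).round(2)); return mid,rim
if __name__=='__main__':
    st(); level('lv0.png')
E
python3 lv.py
```

```text
t 7.2 p [625.4 -67.4  11.8] yaw_y 10.97 zax [ 0.001 -0.001 -1.   ] F [ 0.8 -2.8  4.6] open 0.407 ff 29.9
bub 64.5 len 29.0 lines 83.9 112.9 READING 33.89
```

View pics/lv0.png

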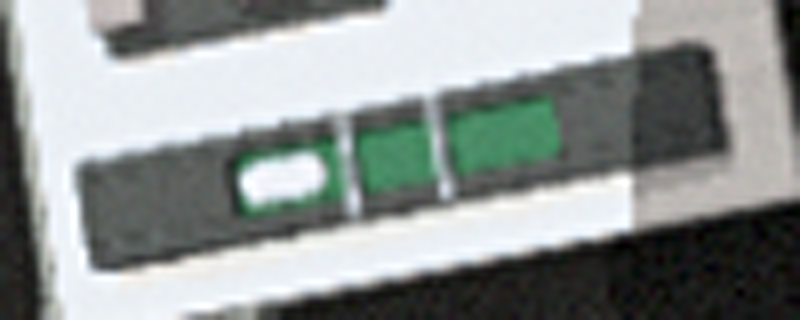

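The crop shows the bubble at (282,178), left of the lines at (348,165) and (438,150). My reading is +34 and the foot isn't in contact yet. The two lines measure 29.0 mm apart, as given.

>>> step_arm([
  [[-0.057,0.295,0],[0,0,0]],
  [[-0.057,0.295,0],[0,0,0]],
  [[-0.057,0.295,0],[0,0,0]],
  [[-0.057,0.295,0],[0,0,0]],
  [[-0.057,0.295,0],[0,0,0]],
  [[-0.057,0.295,0],[0,0,0]],
  [[-0.057,0.295,0],[0,0,0]],
  [[-0.057,0.295,0],[0,0,0]],
  [[-0.057,0.295,0],[0,0,0]],
  [[-0.057,0.295,0],[0,0,0]],
])

```text
clock: 8.25
tool_pos: [0.6205, -0.046, 0.0117]
eef_rot: [0.638, 0.77, -0.004, 0.004]
contact_force: [2.8, -16.0, 5.5]
opening: 0.401
finger_force: 30.0
```

```bash
cat > lv.py <<'E'
from st import *
A=np.array([434.2,297.0]); B=np.array([473.3,99.2]); U=(B-A)/np.linalg.norm(B-A); N=np.array([-U[1],U[0]])
def rectify(im,c,z=83.):
    s=np.arange(30,175,.5); o=np.arange(-25,25.1,.5); S,O=np.meshgrid(s,o)
    W=np.dstack([A[0]+U[0]*S+N[0]*O,A[1]+U[1]*S+N[1]*O,np.full(S.shape,z)]).reshape(-1,3)/1000
    R=np.array(c['R']);t=np.array(c['t']); f=192/np.tan(np.radians(c['fov_y'])/2)
    K=np.array([[f,0,c['cx']],[0,f,c['cy']],[0,0,1.]])
    p=cv2.projectPoints(W,cv2.Rodrigues(R)[0],t,K,np.array([c['k1'],0,0,0.]))[0].reshape(S.shape+(2,)).astype(np.float32)
    return cv2.remap(im,p[...,0].copy(),p[...,1].copy(),cv2.INTER_CUBIC),s,o
def read(im,c,tag):
    a,s,o=rectify(im,c); f=a.astype(float)
    g=(f[...,1]-f[...,0]>25)&(np.abs(o)<22)[:,None]      # green ground
    ov=o[np.nonzero(g)[0]].mean()
    mid=f[np.abs(o-ov)<3].mean(0)[:,0]; bw=np.clip(mid-130,0,None); bub=(bw*s).sum()/bw.sum()
    out=[tag,'ov %.1f bub %.1f len %.1f'%(ov,bub,(mid>150).sum()*.5)]
    for nm,m in(('rim',(np.abs(np.abs(o-ov)-13)<1.5)),):
        rb=f[m].mean((0,2)); rb=rb-cv2.medianBlur(rb.astype(np.float32).reshape(1,-1),5).ravel()*0-np.median(rb); w=np.clip(rb-25,0,None)
        pk=s[np.argmax(np.where(s<98,w,0))],s[np.argmax(np.where(s>=98,w,0))]
        l=[(w*s)[np.abs(s-q)<5].sum()/w[np.abs(s-q)<5].sum() for q in pk]
        out.append('%s %.1f %.1f READ %.2f'%(nm,*l,np.mean(l)-bub))
    gg=s[g.any(0)]; out.append('slot %.1f..%.1f'%(gg[0],gg[-1]))
    print(*out); return a
def now():
    st(); v=[]
    for n in('top','scene'):
        im,d,c=snap(n); v.append(read(im,c,n))
    return v
if __name__=='__main__':
    from m import load
    for n in('top','scene'): im,d,c=load(n); read(im,c,'start '+n)
    v=now(); cv2.imwrite('pics/rec.png',cv2.resize(np.vstack(v),None,fx=2.5,fy=2.5)[:,:,::-1])
E
python3 lv.py
```

```text
start top ov 0.6 bub 65.1 len 29.5 rim 83.9 113.0 READ 33.34 slot 48.0..151.5
start scene ov 7.4 bub 63.3 len 27.0 rim 83.3 113.2 READ 34.89 slot 74.0..147.0
t 8.25 p [620.5 -46.   11.7] yaw_y 10.7 zax [ 0.001 -0.01  -1.   ] F [  2.8 -16.    5.5] open 0.401 ff 30.0
top ov 0.7 bub 67.5 len 30.0 rim 83.9 112.9 READ 30.92 slot 48.0..151.0
scene ov 7.2 bub 65.9 len 28.0 rim 83.0 113.0 READ 32.13 slot 46.5..145.0
```

View pics/rec.png

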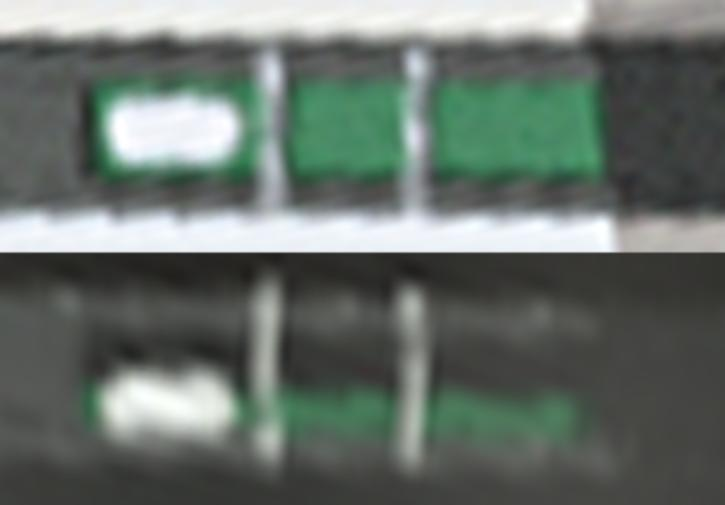

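The rectified crops (top view above, scene view below) show the bubble centred near s=65 and the lines at 84 and 113. My centroid is biased because the left line leaks into it. I'll subtract the slot's edge rows to fix that. The bubble has begun to move, so I'm continuing gently.

>>> step_arm([
  [[-0.03,0.15,0.03],[0,0,0]],
  [[-0.03,0.15,0],[0,0,0]],
  [[-0.03,0.15,0],[0,0,0]],
  [[-0.03,0.15,0],[0,0,0]],
  [[-0.03,0.15,0],[0,0,0]],
  [[-0.03,0.15,0],[0,0,0]],
  [[-0.03,0.15,0],[0,0,0]],
  [[-0.03,0.15,0],[0,0,0]],
  [[-0.03,0.15,0],[0,0,0]],
  [[0,0,0],[0,0,0]],
])

```text
clock: 9.35
tool_pos: [0.6173, -0.0318, 0.0118]
eef_rot: [0.638, 0.77, -0.004, 0.003]
contact_force: [3.0, -12.6, 3.5]
opening: 0.405
finger_force: 30.0
```

```bash
python3 - <<'E'
t=open('lv.py').read()
t=t.replace("mid=f[np.abs(o-ov)<3].mean(0)[:,0]; bw=np.clip(mid-130,0,None)","k=8.2 if tag.endswith('top') else 99; mid=f[np.abs(o-ov)<3].mean(0)[:,0]; e=f[np.abs(np.abs(o-ov)-8.2)<.8].mean(0)[:,0]*(k<9); mid=mid-e; bw=np.clip(mid-(45 if k<9 else 130),0,None)")
t=t.replace("(mid>150)","(mid>70)")
open('lv.py','w').write(t)
E
python3 lv.py
```

```text
start top ov 0.6 bub 62.9 len 28.0 rim 83.9 113.0 READ 35.49 slot 48.0..151.5
start scene ov 7.4 bub 63.3 len 132.0 rim 83.3 113.2 READ 34.89 slot 74.0..147.0
t 9.35 p [617.3 -31.8  11.8] yaw_y 10.7 zax [ 0.    -0.009 -1.   ] F [  3.  -12.6   3.5] open 0.405 ff 30.0
top ov 0.7 bub 78.9 len 27.0 rim 83.5 112.5 READ 19.09 slot 48.0..150.5
scene ov 6.0 bub 78.3 len 78.5 rim 83.1 111.7 READ 19.10 slot 45.5..135.0
```

>>> step_arm([
  [[-0.03,0.15,0],[0,0,0]],
  [[-0.03,0.15,0],[0,0,0]],
  [[-0.03,0.15,0],[0,0,0]],
  [[-0.03,0.15,0],[0,0,0]],
  [[-0.03,0.15,0],[0,0,0]],
  [[-0.03,0.15,0],[0,0,0]],
  [[-0.03,0.15,0],[0,0,0]],
  [[-0.03,0.15,0],[0,0,0]],
  [[0,0,0],[0,0,0]],
  [[0,0,0],[0,0,0]],
])

```text
clock: 10.45
tool_pos: [0.6149, -0.0197, 0.0117]
eef_rot: [0.638, 0.77, -0.004, 0.003]
contact_force: [2.6, -13.2, 4.7]
opening: 0.406
finger_force: 30.0
```

```bash
python3 lv.py | tail -3; python3 -c "
from h import *
snap('wrist','wr.png')"
```

```text
t 10.45 p [614.9 -19.7  11.7] yaw_y 10.7 zax [ 0.    -0.009 -1.   ] F [  2.6 -13.2   4.7] open 0.406 ff 30.0
top ov 0.7 bub 91.9 len 28.5 rim 83.1 112.1 READ 5.73 slot 48.0..150.0
scene ov 5.1 bub 89.5 len 60.5 rim 83.0 111.6 READ 7.78 slot 46.0..125.0
```

View pics/wr.png

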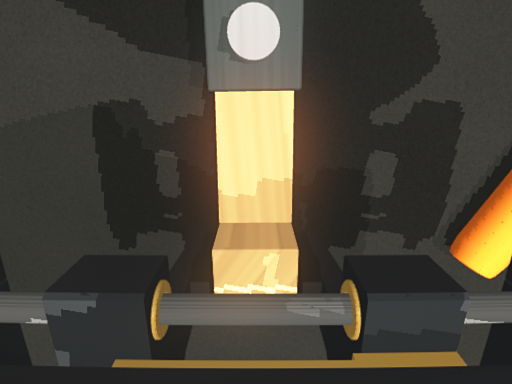

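The wrist view shows the wedge at columns 215 to 295, under the lug and centred on the stud at (254,30). Alignment is good and clear of the hand. About 6.5 mm remain.

>>> step_arm([
  [[-0.02,0.1,0],[0,0,0]],
  [[-0.02,0.1,0],[0,0,0]],
  [[-0.02,0.1,0],[0,0,0]],
  [[-0.02,0.1,0],[0,0,0]],
  [[-0.02,0.1,0],[0,0,0]],
  [[-0.02,0.1,0],[0,0,0]],
  [[0,0,0],[0,0,0]],
  [[0,0,0],[0,0,0]],
  [[0,0,0],[0,0,0]],
  [[0,0,0],[0,0,0]],
])

```text
clock: 11.6
tool_pos: [0.6137, -0.014, 0.0118]
eef_rot: [0.638, 0.77, -0.004, 0.003]
contact_force: [3.1, -12.8, 4.0]
opening: 0.407
finger_force: 30.0
```

```bash
python3 lv.py | tail -3
```

```text
t 11.6 p [613.7 -14.   11.8] yaw_y 10.69 zax [ 0.   -0.01 -1.  ] F [  3.1 -12.8   4. ] open 0.407 ff 30.0
top ov 0.9 bub 96.3 len 26.0 rim 82.8 112.0 READ 1.06 slot 47.5..149.5
scene ov 4.7 bub 94.1 len 53.5 rim 83.0 111.3 READ 3.14 slot 46.0..120.0
```

View pics/rec.png

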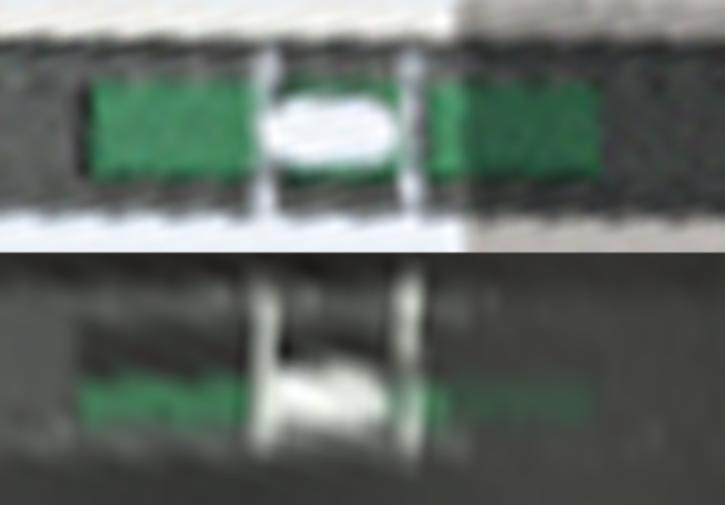

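The picture shows the bubble at x=262..398 with the lines at 265 and 412. Both views read about +1.8 mm, so I'll push 2 mm more.

>>> step_arm([
  [[-0.01,0.05,0],[0,0,0]],
  [[-0.01,0.05,0],[0,0,0]],
  [[-0.01,0.05,0],[0,0,0]],
  [[-0.01,0.05,0],[0,0,0]],
  [[0,0,0],[0,0,0]],
  [[0,0,0],[0,0,0]],
  [[0,0,0],[0,0,0]],
  [[0,0,0],[0,0,0]],
  [[0,0,0],[0,0,0]],
  [[0,0,0],[0,0,0]],
])

```text
clock: 12.7
tool_pos: [0.6134, -0.0123, 0.0117]
eef_rot: [0.638, 0.77, -0.004, 0.003]
contact_force: [1.4, -14.0, 4.2]
opening: 0.402
finger_force: 30.0
```

```bash
python3 lv.py | tail -3
```

```text
t 12.7 p [613.4 -12.3  11.7] yaw_y 10.68 zax [ 0.   -0.01 -1.  ] F [  1.4 -14.    4.2] open 0.402 ff 30.0
top ov 0.9 bub 97.4 len 26.0 rim 82.8 111.8 READ -0.11 slot 47.5..150.0
scene ov 4.7 bub 95.2 len 52.5 rim 83.1 111.3 READ 2.02 slot 46.0..118.5
```

Before opening, I'll ease off the stored push so the fingers don't lurch.

>>> step_arm([
  [[0.02,-0.1,0],[0,0,0]],
  [[0.02,-0.1,0],[0,0,0]],
  [[0.02,-0.1,0],[0,0,0]],
  [[0.02,-0.1,0],[0,0,0]],
  [[0,0,0],[0,0,0]],
  [[0,0,0],[0,0,0]],
  [[0,0,0],[0,0,0]],
  [[0,0,0],[0,0,0]],
  [[0,0,0],[0,0,0]],
  [[0,0,0],[0,0,0]],
])

```text
clock: 13.8
tool_pos: [0.6134, -0.0123, 0.0117]
eef_rot: [0.637, 0.77, -0.002, 0.001]
contact_force: [0.4, -7.4, 5.0]
opening: 0.411
finger_force: 30.0
```

```bash
python3 lv.py | tail -3
```

```text
t 13.8 p [613.4 -12.3  11.7] yaw_y 10.79 zax [-0.001 -0.005 -1.   ] F [ 0.4 -7.4  5. ] open 0.411 ff 30.0
top ov 0.8 bub 97.3 len 26.5 rim 82.8 111.7 READ -0.06 slot 47.5..150.0
scene ov 4.6 bub 95.2 len 53.0 rim 83.1 111.4 READ 1.99 slot 45.5..120.0
```

>>> step_arm([
  [[0.02,-0.1,0],[0,0,0]],
  [[0.02,-0.1,0],[0,0,0]],
  [[0.02,-0.1,0],[0,0,0]],
  [[0.02,-0.1,0],[0,0,0]],
  [[0,-0.02,0.02],[0,0,0]],
  [[0,0,0.02],[0,0,0]],
  [[0,0,0],[0,0,0]],
  [[0,0,0],[0,0,0]],
  [[0,0,0],[0,0,0]],
  [[0,0,0],[0,0,0]],
])

```text
clock: 14.9
tool_pos: [0.6139, -0.0123, 0.0118]
eef_rot: [0.636, 0.772, -0.0, -0.0]
contact_force: [-2.0, -0.9, -0.8]
opening: 0.407
finger_force: 30.0
```

>>> step_arm([
  [[0,0,0],[0,0,0]],
  [[0,0,0],[0,0,0]],
  [[0,0,0],[0,0,0]],
  [[0,0,0],[0,0,0]],
  [[0,0,0],[0,0,0]],
  [[0,0,0],[0,0,0]],
  [[0,0,0],[0,0,0]],
  [[0,0,0],[0,0,0]],
  [[0,0,0],[0,0,0]],
  [[0,0,0],[0,0,0]],
], fingers=0.7)

```text
clock: 15.9
tool_pos: [0.6144, -0.0126, 0.0122]
eef_rot: [0.636, 0.772, 0.0, 0.0]
contact_force: [-0.3, 0.5, 0.3]
opening: 0.699
finger_force: 0.0
```

```bash
python3 lv.py | tail -3
```

```text
t 15.9 p [614.4 -12.6  12.2] yaw_y 10.99 zax [ 0.  0. -1.] F [-0.3  0.5  0.3] open 0.699 ff 0.0
top ov 0.9 bub 97.4 len 26.0 rim 82.8 111.7 READ -0.17 slot 47.5..149.5
scene ov 4.6 bub 95.3 len 58.5 rim 83.1 111.4 READ 1.96 slot 45.5..125.0
```

Released, and the plate holds. I'll rise clear and take a near-vertical wrist view of the vial, since the top view has parallax.

>>> step_arm([
  [[0,0,1],[0,0,0]],
  [[0,0,1.5],[0,0,0]],
  [[0,0,2],[0,0,0]],
  [[0,0,2.5],[0,0,0]],
  [[0,0,3],[0,0,0]],
  [[0,0,3],[0,0,0]],
  [[0,0,3],[0,0,0]],
  [[0,0,3],[0,0,0]],
  [[0,0,2],[0,0,0]],
  [[0,0,0],[0,0,0]],
])

```text
clock: 17.0
tool_pos: [0.6164, -0.0121, 0.2267]
eef_rot: [0.636, 0.772, 0.003, 0.003]
contact_force: [-0.6, 1.3, -0.7]
opening: 0.701
finger_force: 0.0
```

```bash
python3 lv.py | tail -3; python3 -c "
from h import *
c=r.calibration('wrist');R=np.array(c['R']);print(-R.T@c['t'],R[2],c['fov_y'])"
```

```text
t 17.0 p [616.4 -12.1 226.7] yaw_y 10.98 zax [ 0.008  0.001 -1.   ] F [-0.6  1.3 -0.7] open 0.701 ff 0.0
top ov 0.9 bub 97.4 len 26.0 rim 82.7 111.8 READ -0.13 slot 47.5..149.5
scene ov 4.6 bub 95.2 len 52.0 rim 83.1 111.3 READ 1.97 slot 45.5..118.5
[0.60005219 0.06220803 0.36965178] [ 0.05832038 -0.29112228 -0.95490657] 64.26072322754224
```

>>> step_arm([
  [[-1.2,1.4,0],[0,0,0]],
  [[-1.2,1.4,0],[0,0,0]],
  [[-1.2,1.4,0],[0,0,0]],
  [[-1.2,1.4,0],[0,0,0]],
  [[-1.2,1.4,0],[0,0,0]],
  [[-1.2,1.4,0],[0,0,0]],
  [[-1.2,1.4,0],[0,0,0]],
  [[-1.2,1.4,0],[0,0,0]],
  [[-1.2,1.4,0],[0,0,0]],
  [[-1.2,1.4,0],[0,0,0]],
])

```text
clock: 18.1
tool_pos: [0.4929, 0.1275, 0.2211]
eef_rot: [0.636, 0.772, -0.001, -0.001]
contact_force: [-0.2, -0.6, -0.3]
opening: 0.698
finger_force: 0.0
```

```bash
python3 - <<'E'
from lv import *
st()
im,d,c=snap('wrist'); R=np.array(c['R']);print(-R.T@c['t'])
a,s,o=rectify(im,c,85.); read(im,c,'wrist_top')
cv2.imwrite('pics/wl.png',cv2.resize(a,None,fx=2.5,fy=2.5)[:,:,::-1])
E
```

```text
t 18.1 p [492.9 127.5 221.1] yaw_y 11.0 zax [-0.002 -0.001 -1.   ] F [-0.2 -0.6 -0.3] open 0.698 ff 0.0
[0.47919759 0.20249378 0.3677576 ]
wrist_top ov 0.7 bub 97.4 len 25.5 rim 83.4 112.9 READ 0.70 slot 47.5..148.0
```

View pics/wl.png

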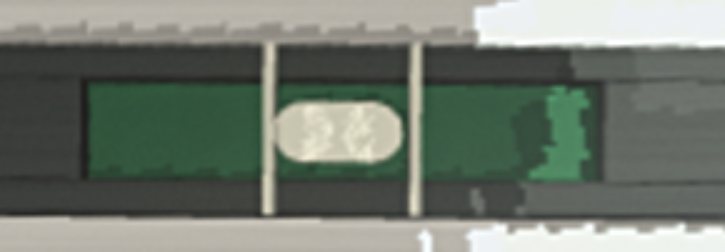

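The near-vertical wrist view shows the bubble at x=274..403 between the lines at 269 and 416. That reads about +0.7 mm, so it is centred. The wedge alone carries the plate and the robot is clear, so I'm handing in.

```bash
python3 -c "
from h import *
print(r.finish_job())"
```

```text
the job is handed in; nothing more can be done
None
```

The wedge alone carries the plate and the bubble rests between its two lines, reading about +0.7 mm; the hand is off everything, and the job was handed in at about 18 s.

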